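Plug the expansion bottle and hold the plug down for the clamp

TASK

Take the test plug that fits the neck of the white bottle on the sprung stand (the middle-sized of the three) and set it upright in the neck until its collar rests on the rim. Then press it down gently and steadily with about 12 N, so that the cradle's pointer stands between the two prongs of the gauge post and never reaches the bottom of its travel, keep it like that for two seconds, and finish while still holding it pressed, so a colleague can close the clamp ring. Leave the other two plugs, the clamp ring and the spanner where they are.

Things in the scene. Friction and masses are not known exactly. Their poses are not given: they have to be found in the camera images.
- plug_mid_center (a point): The plug to use, middle-sized, round: black rubber taper (22 mm diameter at the foot, 29 at the top, 26 high), black collar (48 mm diameter, 7 thick), plain aluminium knob on top to grip (26 mm diameter, 33 high). 66 mm tall, about 100 g, stands upright on the bench on its narrow foot. Point on its axis half-way up, level with the collar's upper face, 33 mm above the foot; z up.
- plug_mid: The same middle-sized plug, origin at the centre of its foot.
- neck_mouth (a point): Centre of the mouth of the bottle's neck, level with the rim, z up; about 157 mm above the bench at rest. Neck: upright tube, 34 mm bore, 31 mm deep, 46 mm outer diameter, 35 mm tall. With the plug fully in, its collar rests on the rim and plug_mid_center is 7 mm above this point.
- bottle: White plastic bottle, 74 x 92 mm, 70 mm high below its neck, clamped on the sprung cradle and moving with it. Origin at the centre of the cradle's underside, 44 mm above the bench at rest. The stand under it (dark steel base 130 x 170 mm, two guide posts 78 mm high beside the bottle, along the bottle's y) is fixed to the bench; its place and yaw vary.
- cradle (a joint): How far the cradle with the bottle is pressed straight down on its springs, m: 0 at rest (up), 0.022 at the bottom stop. Downward push = about 4 N + 1000 N/m x value (0.004: 8 N, 0.008: 12 N, 0.012: 16 N; no motion below 4 N). The small steel pointer on the cradle is level with the gauge post's upper prong at 0.004, its lower prong at 0.012. Post on the bottle's +x side.
- plug_large_center (a point): Large plug, leave alone: same shape and knob (26 mm), taper 44 to 54 mm in diameter, collar 72 mm, 80 mm tall, too wide for the neck. Point on its axis half-way up. The three plugs stand in three places about 0.1 m or more apart; which is which varies.
- plug_small_center (a point): Small plug, leave alone: same shape, taper 15 to 20 mm, collar 30 mm, knob 20 mm in diameter, 50 mm tall, would fall through into the neck. Point on its axis half-way up.
- clamp_ring_center (a point): Steel clamp ring lying flat on the bench, 68 mm outer diameter, 12 mm high, leave alone. Point at its centre.
- spanner: Steel spanner lying on the bench, leave alone. Origin under its middle, x along it.
Things that resemble listed ones, but are neither listed nor needed, are in the scene too. There is more than one size of the part that bears neck_mouth; the job needs the smaller.

How it is judged (in metres and radians):
On the way, in this order (a step that is already met when the one before it is completed fails the run):
1. the middle-sized plug is lifted clear of the bench in the gripper (height (world z) of plug_mid above 0.03 m and contact force between the fingers and plug_mid above 1 N), for 0.1 s.
2. its taper has entered the neck of the bottle (horizontal distance between plug_mid_center and neck_mouth below 0.006 m and angle between plug_mid_center's own z axis and vertical below 0.1 rad and z of plug_mid_center in the frame of neck_mouth below 0.026 m), for 0.02 s.
3. it is seated and pressed down with 7 to 17 N for one second (horizontal distance between plug_mid_center and neck_mouth below 0.006 m and angle between plug_mid_center's own z axis and vertical below 0.1 rad and z of plug_mid_center in the frame of neck_mouth between 0.003 and 0.0095 m and contact force between plug_mid and bottle between 7 and 17 N and value of joint cradle between 0.003 and 0.013 m and contact force between the fingers and plug_mid above 2 N), for 1 s.
At the end, for the whole second after the job is handed in: The middle-sized plug stands in the neck (axis within 6 mm, upright within 0.1 rad, collar down on the rim), the robot is still on it and presses it against the bottle with a steady 7 to 17 N, the cradle is pressed down by 3 to 13 mm and the plug is still (all of step 3 and linear speed of plug_mid below 0.01 m/s); the arm keeps its last pose, push and grip.
It fails at once if the cradle is driven to the bottom of its travel (value of joint cradle above 0.02 m).
It fails at once if the plug large is moved by more than 30 mm (distance of plug_large_center from where it was at the start of the episode above 0.03 m).
It fails at once if the plug small is moved by more than 30 mm (distance of plug_small_center from where it was at the start of the episode above 0.03 m).
It fails at once if the clamp ring is moved by more than 30 mm (distance of clamp_ring_center from where it was at the start of the episode above 0.03 m).
It fails at once if the spanner is moved by more than 30 mm (distance of spanner from where it was at the start of the episode above 0.03 m).
It also fails if it takes over 42 s, if anything falls off the work surface, if the arm or the gripper's body presses on something with over 40 N, if the wrist force passes 120 N, or if a joint passes its speed limit or range.

ROBOT

A 6-joint arm with a two-finger parallel gripper is mounted at the origin on the work surface. World frame = base frame: x ahead of the robot, y to its left, z up, the work surface at z = 0. Lengths are in mm, angles in rad, forces in N, time in s.
With the tool pointing down it reaches from about 350 to 775 mm from the base axis. Payload 7.3 kg.
Tool frame: the origin (TCP) lies between the finger pads; the fingertips stand tcp_to_tips ahead of it and the grasp point (between the pads) lies 5 mm behind it (tcp_to_tips is the distance from the TCP to the fingertips, in mm); z points along the fingers, x is the direction in which the jaws open and shut, and the axes are right-handed (so a half turn about z gives the same grasp; the last joint's range is limited). The gripper opens to 92 mm and grips with 3 to 60 N. Pads are 19 mm wide; open, the fingers measure 130 mm over their backs; the gripper's body (75 mm by 190 mm) begins 47 mm behind the grasp point.
Start: joints at [-0.146, 0.342, 1.524, -0, 1.275, -0.146], TCP at [525.018, 0.02, 240.741] pointing down, gripper open.
Joint ranges: [-2.53, 2.53], [-0.77, 2.02], [0.04, 2.7], [-1, 4.14], [0.28, 2.66], [-3.11, 3.11]. Speed limits (rad/s): [2.57, 2.57, 3.14, 3.14, 3.14, 3.14].

INTERFACE

Orientations are given as [roll, pitch, yaw] about the fixed x, y, z axes, in that order (R = Rz(yaw) Ry(pitch) Rx(roll)).
In Python, from plant import * gives the robot as it stands.
- The arm moves only by the tool drive_tool, never from a script. Its argument "deltas" is a list of rows, each an object of numbers: "hand": the gripper's target within -1 to 1 (shut at 1, half-way at 0, fully open at -1); "tx", "ty", "tz": the shift along the tool's x, y, z each as a share of 4 cm, from -1 to 1; "wx", "wy", "wz": the turn, a rotation vector about the tool's x, y, z each as a share of 5 degrees, from -1 to 1. In form: [{"hand": .., "tx": .., "ty": .., "tz": .., "wx": .., "wy": .., "wz": ..}, ...]. A call has 1 to 20 rows; each row shifts and turns the commanded pose from where the row before left it, along the tool's axes as they then stand; what a row does not reach is not made up. A row lasts 1/12 s, in which the tool goes at most 41.7 mm and 7.16 degrees, less where a joint would pass 70% of its speed; a pose out of reach is approached as far as the arm can. A call with a number of a shift or a turn outside -1 to 1 is refused whole. A call with a gripper value outside its range is refused whole. The fingers move at their own pace and stop on an object; the grip force is fixed at half the most. Time passes only in rows, so rows that do not move let the fingers close. It gives the time, the measured TCP pose, the force and the opening at its end, in the units of the state.
- get_obs(): the state, without advancing time (a new reading comes with each control period).
- capture(name): name is "scene" or "side" or "wrist"; returns the picture (400x640x3 uint8, red, green, blue); there is no depth.
- camera_model(name): a dict with "fx", "fy", "cx", "cy" (pixels), "rvec" (rotation vector, rad) and "tvec" (3), from world to camera coordinates, as OpenCV has them. Camera axes: x right, y down, z forward; pixel columns grow to the right and rows downward; lengths in mm; the calibration is good to about 2 mm. The wrist camera is an equidistant fisheye: a pixel r from the principal point sees the ray r / f radians off the axis. A picture is of the moment at which its call begins: read the wrist's pose just before it. camera_model takes no time and is no camera call; for the wrist camera it gives the pose at the moment of the call.
- close_job(): hands the job in, once; it reports no verdict.
The state is a dict: "time": time; "joint_positions": joint angles; "dq": joint speeds; "tau": joint torques, N m; "tool_pos": TCP position; "tcp_rot": TCP orientation; "contact_force": force on the tool from outside, world axes, zero at the start; "moment": the same for the moment, N m; "grip_width": finger opening in mm.
Only numpy, scipy, OpenCV 4.12 (cv2) and the standard library are available. Lean on these libraries where they do the work, as an engineer would, in place of code of your own. Each camera call takes 0.05 s, during which the arm holds its last target.

## Working session

There is one attempt and no reset: what is moved stays moved. The work goes in short steps, Python scripts to look and compute and a tool call to move; the robot and the scene stay as the last step left them, time stands still between calls to the robot, and variables do not carry over. Pictures are saved under pics/ and viewed, and the job is handed in when it is done.

Besides the shell and the picture viewer there is one more tool, called as a command line: name --argument value ..., lists and objects as JSON in quotes. drive_tool: Moves the arm, as the interface text tells. Its arguments: {"type":"object","properties":{"deltas":{"type":"array","items":{"type":"object","properties":{"hand":{"type":"number"},"tx":{"type":"number"},"ty":{"type":"number"},"tz":{"type":"number"},"wx":{"type":"number"},"wy":{"type":"number"},"wz":{"type":"number"}}}}},"required":["deltas"]}

```bash
ls; mkdir -p pics; python3 - <<'E'
from plant import *
import cv2
print(get_obs())
for n in ["scene","side","wrist"]:
    m=camera_model(n); print(n,m)
    im=capture(n); cv2.imwrite(f"pics/{n}0.png",cv2.cvtColor(im,cv2.COLOR_RGB2BGR))
E
```

```text
pics
{'time': 0.0, 'joint_positions': array([-1.45976341e-01,  3.42724561e-01,  1.52499296e+00,  3.71366727e-05,
        1.27540446e+00, -1.46002131e-01]), 'dq': array([-1.72704146e-04, -5.95020493e-05, -8.70408289e-04,  8.56799596e-04,
       -1.29256773e-03,  1.91110904e-04]), 'tau': array([ 7.61924657e-04, -4.31245601e+01, -2.44219762e+01,  7.17750052e-02,
        5.59406646e-02, -1.04314388e-04]), 'tool_pos': array([5.24624636e+02, 1.00785876e-01, 2.40052392e+02]), 'tcp_rot': array([-3.14133503e+00,  1.50788775e-03,  1.51458726e-05]), 'contact_force': array([-0.54757786, -0.21462727,  0.35592811]), 'moment': array([ 0.03761807, -0.02554963,  0.06030744]), 'grip_width': 91.8432799380629}
scene {'fx': 413.7444585409465, 'fy': 413.7444585409465, 'cx': 318.2396961593234, 'cy': 205.1547513062776, 'rvec': array([ 1.36751089,  2.09051093, -0.92888008]), 'tvec': array([ 203.80663892, -234.88861156, 1488.57630148])}
side {'fx': 478.1841260901346, 'fy': 478.1841260901346, 'cx': 324.47195828213427, 'cy': 195.35114378145988, 'rvec': array([ 2.09199901, -0.38642296,  0.23549341]), 'tvec': array([-515.23906411,  204.26472925,  881.13327977])}
wrist {'fx': 309.70691628693146, 'fy': 309.70691628693146, 'cx': 316.138890857428, 'cy': 201.78388345196265, 'rvec': array([-2.84907048e+00, -2.05680219e-04,  3.50373560e-03]), 'tvec': array([-523.66959976,  -37.43591862,  393.2938854 ])}
```

View pics/scene0.png

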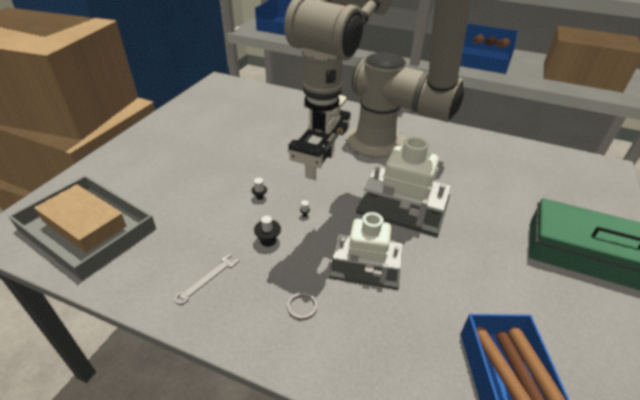

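View pics/side0.png

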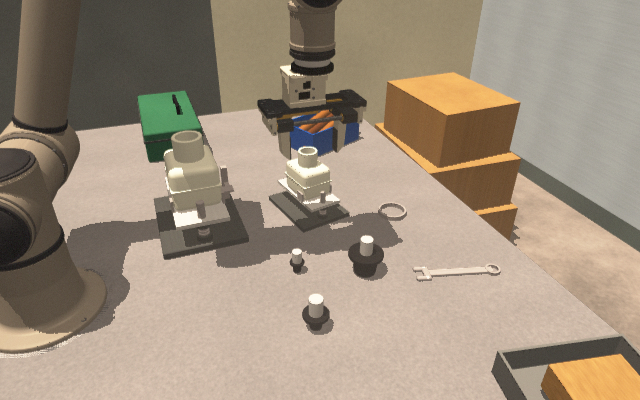

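View pics/wrist0.png

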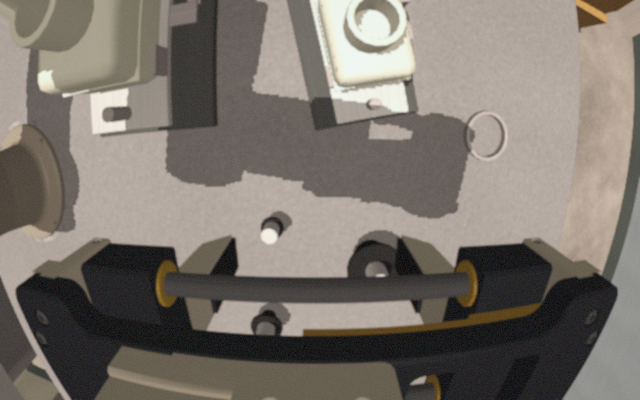

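Scene view: the plugs are at (259,189), (267,231) and (305,209), and the bottles at (412,150) and (373,222). Side view: the plugs are at (316,312), (366,255) and (297,260), and the smaller bottle's neck is at (308,157). Next I'll enlarge these areas to identify them.

```bash
cat > h.py <<'E'
import numpy as np, cv2
from plant import *
def ray(m,u,v,fish=False):
    R=cv2.Rodrigues(np.array(m['rvec']))[0]; t=np.array(m['tvec'])
    x=(u-m['cx'])/m['fx']; y=(v-m['cy'])/m['fy']
    if fish:
        r=np.hypot(x,y); s=np.sin(r)/r if r>1e-9 else 1
        d=np.array([x*s,y*s,np.cos(r)])
    else: d=np.array([x,y,1.])
    d=R.T@(d/np.linalg.norm(d)); return -R.T@t,d
def plane(m,u,v,z,fish=False):
    o,d=ray(m,u,v,fish); return o+d*(z-o[2])/d[2]
def tri(rs):
    A=np.zeros((3,3));b=np.zeros(3)
    for o,d in rs:
        P=np.eye(3)-np.outer(d,d);A+=P;b+=P@o
    p=np.linalg.solve(A,b)
    return p,[np.linalg.norm((np.eye(3)-np.outer(d,d))@(p-o)) for o,d in rs]
def proj(m,p,fish=False):
    R=cv2.Rodrigues(np.array(m['rvec']))[0]; c=R@np.array(p,float)+m['tvec']
    if fish:
        th=np.arctan2(np.hypot(c[0],c[1]),c[2]); k=th/np.hypot(c[0],c[1])
        return m['cx']+m['fx']*k*c[0],m['cy']+m['fy']*k*c[1]
    return m['cx']+m['fx']*c[0]/c[2],m['cy']+m['fy']*c[1]/c[2]
def crop(im,x0,y0,w,h,s,out):
    c=cv2.resize(im[y0:y0+h,x0:x0+w],None,fx=s,fy=s,interpolation=cv2.INTER_CUBIC)
    for k in range(0,w,10): cv2.line(c,(k*s,0),(k*s,12 if k%50 else 24),(0,0,255),1)
    for k in range(0,h,10): cv2.line(c,(0,k*s),(12 if k%50 else 24,k*s),(0,0,255),1)
    cv2.imwrite(out,c)
E
python3 - <<'E'
from h import *
a=cv2.imread('pics/scene0.png'); b=cv2.imread('pics/side0.png')
crop(a,240,170,80,80,7,'pics/a1.png'); crop(b,280,230,110,110,5,'pics/b1.png')
crop(a,320,200,100,95,6,'pics/a2.png'); crop(b,260,140,100,95,6,'pics/b2.png')
E
```

```text
(no output)
```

View pics/a1.png

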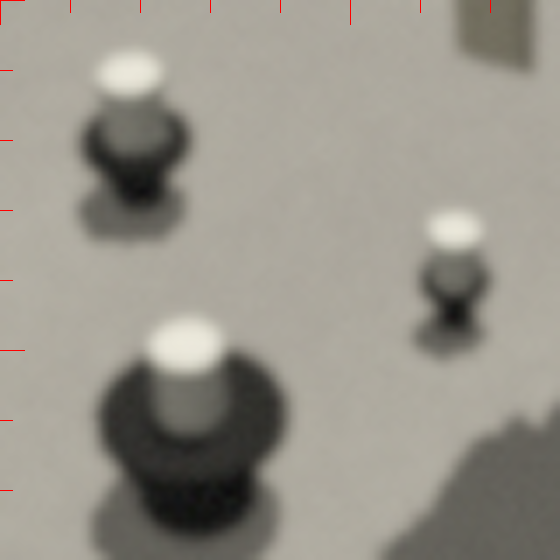

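View pics/b1.png

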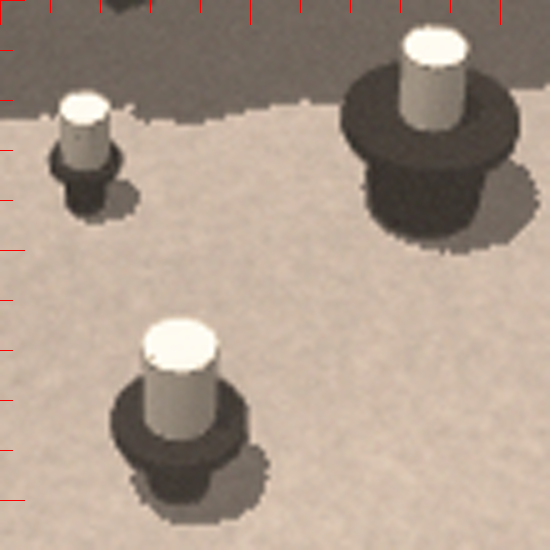

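View pics/a2.png

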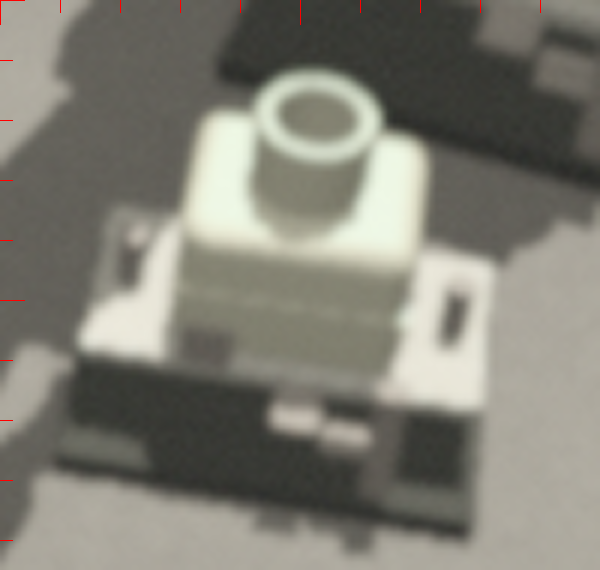

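View pics/b2.png

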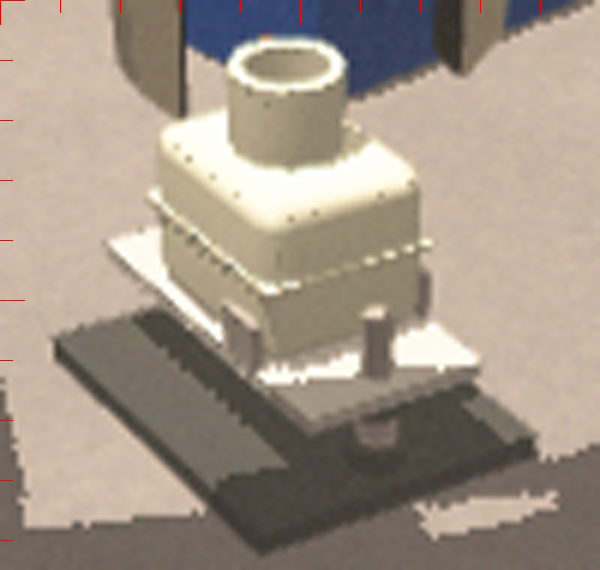

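Plug candidates:
- **Scene (259,181) / side (316,299):** collar about 1.85× the knob width, so 48/26. This is the mid plug.
- **Scene (267,219) / side (367,239):** very wide collar, so the large plug.
- **Scene (305,203) / side (297,251):** small plug.

For the neck, the candidates are the white bottle with rim at scene (373,219) / side (308,151), and the bigger greyish one at scene (415,147). I'll measure them all.

```bash
python3 - <<'E'
from h import *
S=camera_model('scene');D=camera_model('side')
def t(n,a,b): 
    p,r=tri([ray(S,*a),ray(D,*b)]); print(n,p.round(1),np.round(r,1)); return p
p=t('mid top',(258.6,180.6),(316,299))
for z in (66,): print(plane(S,258.6,180.6,z).round(1),plane(D,316,299,z).round(1))
print('collar w mid side', 138/5/D['fx']*np.linalg.norm(p-ray(D,0,0)[0]),'knob',74/5/D['fx']*np.linalg.norm(p-ray(D,0,0)[0]))
t('large top',(266.5,219.2),(367,239.3)); t('small top',(304.9,203),(297,251.5))
n=t('neck',(372.8,219.3),(307.8,151))
print(plane(S,372.8,219.3,157).round(1),plane(D,307.8,151,157).round(1))
print('neck od side',118/6/D['fx']*np.linalg.norm(n-ray(D,0,0)[0]),'scene',128/6/S['fx']*np.linalg.norm(n-ray(S,0,0)[0]))
# big one
t('big neck',(415.5,146.5),(187.5,142))
E
```

```text
mid top [ 451.  -218.6   62.3] [0.3 0.3]
[ 454.7 -215.9   66. ] [ 449.8 -222.6   66. ]
collar w mid side 48.356710521254946 knob 25.93040998965845
large top [ 598.1 -112.1   76.8] [0.2 0.2]
small top [468.6 -63.8  46.3] [0.2 0.2]
neck [568.7 152.1 153.2] [0.7 0.7]
[571.8 153.2 157. ] [566.3 143.7 157. ]
neck od side 45.567357498921126 scene 49.3381760290189
big neck [308.1 182.1 204.1] [0.9 0.9]
```

```bash
python3 - <<'E'
from h import *
a=cv2.imread('pics/wrist0.png')
crop(a,330,0,100,80,7,'pics/w1.png'); crop(a,230,200,100,150,5,'pics/w2.png')
W=camera_model('wrist'); o,d=ray(W,W['cx'],W['cy'],True); print(o,d,get_obs()['tool_pos'])
E
```

```text
[524.65343146  77.45127159 386.19982866] [-0.0021744  -0.28839634 -0.95750865] [5.24720497e+02 6.51792839e-02 2.40206492e+02]
```

View pics/w1.png

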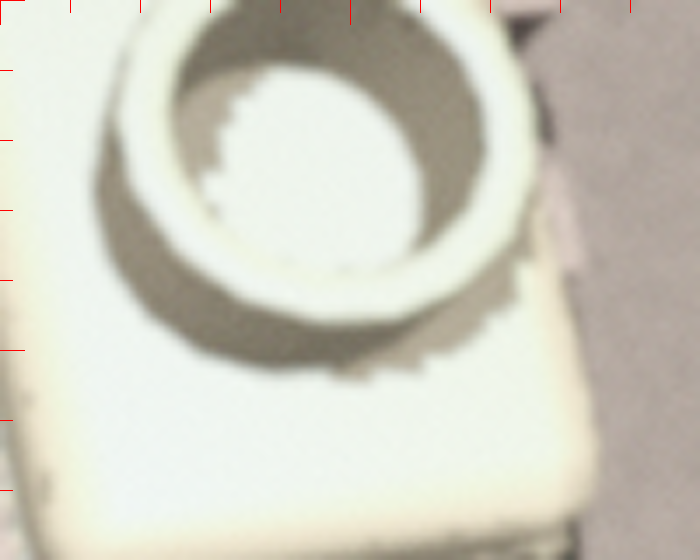

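View pics/w2.png

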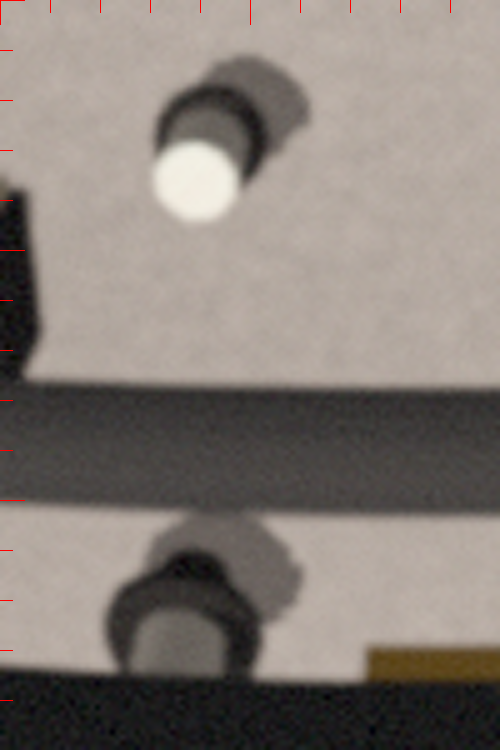

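```bash
python3 - <<'E'
from h import *
import plant
print([x for x in dir(plant) if x[0]!='_'])
print(getattr(plant,'tcp_to_tips',None))
W=camera_model('wrist')
print('small',plane(W,269.2,236,50,True).round(1))
print('neck?',plane(W,376.9,17,157,True).round(1), 'neck bottom-out',plane(W,377,46,157,True), plane(W,346.9,17,157,True),plane(W,407,17,157,True))
for n,p in dict(mid=(451,-219,66),neck=(569,152,157)).items(): print(n,proj(W,p,True))
p=plane(W,267,323,62,True);print('midknob front edge at approx',p.round(1))
E
```

```text
['Unreachable', 'camera_model', 'capture', 'close_job', 'get_obs', 'tcp_to_tips']
14.0
small [468.1 -66.3  50. ]
neck? [569.1 151.2 157. ] neck bottom-out [568.83873824 127.87862844 157.        ] [546.70097685 149.82083894 157.        ] [592.44449998 153.47169274 157.        ]
mid (np.float64(263.10729547421334), np.float64(341.10861591251665))
neck (np.float64(376.7452017191746), np.float64(15.97226748189243))
midknob front edge at approx [ 458.5 -188.7   62. ]
```

The measurements agree with the sizes given: mid plug at about (451,-219) with collar 48.4 mm and knob 25.9 mm, and neck at about (569,152) with OD 45.7 mm. I'll move above the mid plug.

drive_tool --deltas '[{"hand": -1,"tx": -0.23,"ty": 0.68,"tz": 0.28},{"hand": -1,"tx": -0.23,"ty": 0.68,"tz": 0.28},{"hand": -1,"tx": -0.23,"ty": 0.68,"tz": 0.28},{"hand": -1,"tx": -0.23,"ty": 0.68,"tz": 0.28},{"hand": -1,"tx": -0.23,"ty": 0.68,"tz": 0.28},{"hand": -1,"tx": -0.23,"ty": 0.68,"tz": 0.28},{"hand": -1,"tx": -0.23,"ty": 0.68,"tz": 0.28},{"hand": -1,"tx": -0.23,"ty": 0.68,"tz": 0.28},{"hand": -1},{"hand": -1},{"hand": -1}]'

```text
invalid input
```

```bash
python3 - <<'E'
from h import *
o=get_obs(); W=camera_model('wrist'); im=capture('wrist')[:,:,::-1].copy(); cv2.imwrite('pics/w3.png',im)
print({k:np.round(o[k],3) for k in('time','tool_pos','tcp_rot','contact_force')})
import json; json.dump({k:np.array(v).tolist() for k,v in W.items()},open('W3.json','w'))
crop(im,250,160,140,110,5,'pics/w3c.png')
print(proj(W,(451,-219,66),True))
E
```

```text
{'time': np.float64(0.15), 'tool_pos': array([5.24720e+02, 6.50000e-02, 2.40206e+02]), 'tcp_rot': array([-3.141e+00,  1.000e-03,  0.000e+00]), 'contact_force': array([0.065, 0.296, 0.047])}
(np.float64(263.10729547421334), np.float64(341.10861591251665))
```

View pics/w3.png

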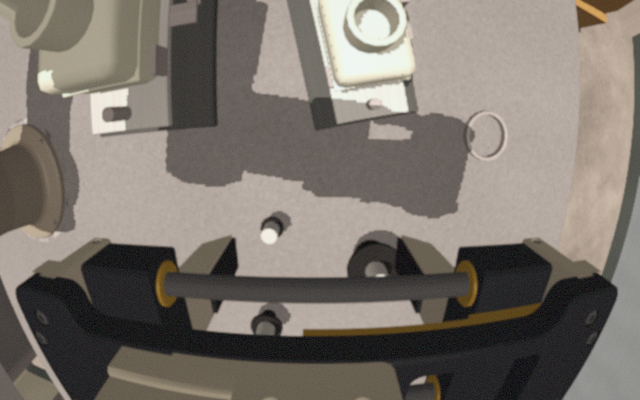

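View pics/w3c.png

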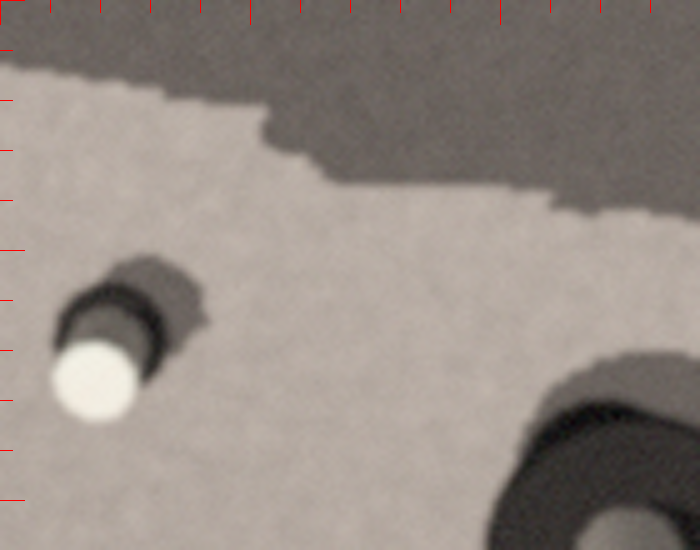

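The call was refused and the arm did not move. All fields are probably required in every row, so I'll resend it with full rows.

drive_tool --deltas '[{"hand": -1,"tx": -0.23,"ty": 0.68,"tz": 0.28,"wx": 0,"wy": 0,"wz": 0},{"hand": -1,"tx": -0.23,"ty": 0.68,"tz": 0.28,"wx": 0,"wy": 0,"wz": 0},{"hand": -1,"tx": -0.23,"ty": 0.68,"tz": 0.28,"wx": 0,"wy": 0,"wz": 0},{"hand": -1,"tx": -0.23,"ty": 0.68,"tz": 0.28,"wx": 0,"wy": 0,"wz": 0},{"hand": -1,"tx": -0.23,"ty": 0.68,"tz": 0.28,"wx": 0,"wy": 0,"wz": 0},{"hand": -1,"tx": -0.23,"ty": 0.68,"tz": 0.28,"wx": 0,"wy": 0,"wz": 0},{"hand": -1,"tx": -0.23,"ty": 0.68,"tz": 0.28,"wx": 0,"wy": 0,"wz": 0},{"hand": -1,"tx": -0.23,"ty": 0.68,"tz": 0.28,"wx": 0,"wy": 0,"wz": 0},{"hand": -1,"tx": 0,"ty": 0,"tz": 0,"wx": 0,"wy": 0,"wz": 0},{"hand": -1,"tx": 0,"ty": 0,"tz": 0,"wx": 0,"wy": 0,"wz": 0},{"hand": -1,"tx": 0,"ty": 0,"tz": 0,"wx": 0,"wy": 0,"wz": 0}]'

```text
time: 1.12
tool_pos: [451.5, -217.3, 151.2]
tcp_rot: [-3.141, -0.0, -0.001]
contact_force: [-0.1, 0.1, -0.2]
grip_width: 91.7
```

```bash
cat >> h.py <<'E'
import json
def shot(n,name,box=None,s=5):
    o=get_obs(); M=camera_model(n); im=capture(n)[:,:,::-1].copy(); cv2.imwrite(f'pics/{name}.png',im)
    print({k:np.round(o[k],3).tolist() for k in('time','tool_pos','tcp_rot','contact_force','grip_width')})
    json.dump({k:np.array(v).tolist() for k,v in M.items()},open(f'{name}.json','w'))
    if box: crop(im,*box,s,f'pics/{name}c.png')
    return M
E
python3 - <<'E'
from h import *
W=shot('wrist','w4',(240,180,140,110),5)
print(proj(W,(451,-219,66),True))
E
```

```text
{'time': 1.117, 'tool_pos': [451.509, -217.323, 151.195], 'tcp_rot': [-3.141, -0.0, -0.001], 'contact_force': [-0.085, 0.15, -0.22], 'grip_width': 91.664}
(np.float64(316.1161464108739), np.float64(213.27970086400873))
```

View pics/w4.png

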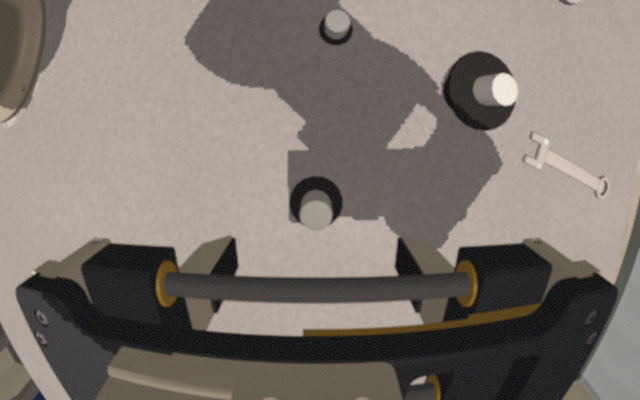

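View pics/w4c.png

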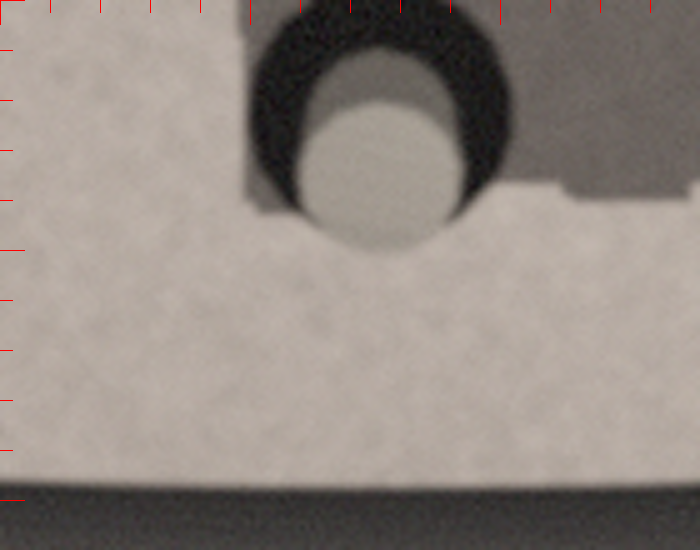

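The wrist view shows the mid plug's knob top as a disc centred at (316.4, 215.2), with the collar around it.

```bash
python3 - <<'E'
from h import *
W=json.load(open('w4.json'))
print(plane(W,316.4,215.2,66,True), 'diam',plane(W,240+467/5,215.2,66,True)[0]-plane(W,240+298/5,215.2,66,True)[0])
E
```

```text
[ 451.2230168  -220.60462123   66.        ] diam 26.74206061568094
```

drive_tool --deltas '[{"hand": -1,"tx": -0.01,"ty": 0.08,"tz": 0.6,"wx": 0,"wy": 0,"wz": 0},{"hand": -1,"tx": 0,"ty": 0,"tz": 0.6,"wx": 0,"wy": 0,"wz": 0},{"hand": -1,"tx": 0,"ty": 0,"tz": 0.6,"wx": 0,"wy": 0,"wz": 0},{"hand": -1,"tx": 0,"ty": 0,"tz": 0.3,"wx": 0,"wy": 0,"wz": 0},{"hand": -1,"tx": 0,"ty": 0,"tz": 0.2,"wx": 0,"wy": 0,"wz": 0},{"hand": -1,"tx": 0,"ty": 0,"tz": 0.2,"wx": 0,"wy": 0,"wz": 0},{"hand": -1,"tx": 0,"ty": 0,"tz": 0,"wx": 0,"wy": 0,"wz": 0},{"hand": -1,"tx": 0,"ty": 0,"tz": 0,"wx": 0,"wy": 0,"wz": 0}]'

```text
time: 1.83
tool_pos: [451.5, -220.6, 51.6]
tcp_rot: [3.141, -0.001, 0.001]
contact_force: [-0.8, -0.4, 0.1]
grip_width: 91.9
```

```bash
python3 - <<'E'
from h import *
shot('wrist','w5',(230,200,180,110),4)
shot('side','s5',(270,230,110,110),5)
E
```

```text
{'time': 1.833, 'tool_pos': [451.509, -220.574, 51.565], 'tcp_rot': [3.141, -0.001, 0.001], 'contact_force': [-0.808, -0.361, 0.116], 'grip_width': 91.927}
{'time': 1.883, 'tool_pos': [451.662, -220.84, 51.89], 'tcp_rot': [3.141, -0.001, 0.001], 'contact_force': [0.026, 0.042, 0.029], 'grip_width': 91.889}
```

View pics/w5c.png

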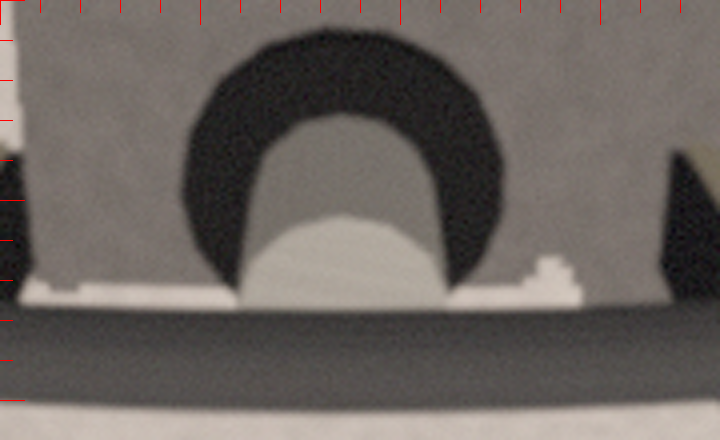

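View pics/s5c.png

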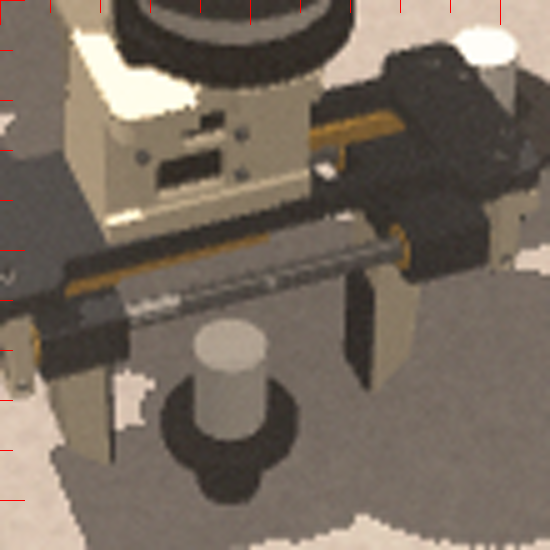

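The knob sits between the fingers, and the wrist crop shows the collar centred at column 315.6, so the grasp is lined up. I'll go 2 mm lower, so the tips stay just above the collar, and close.

```bash
python3 - <<'E'
from h import *
W=json.load(open('w5.json'))
print(plane(W,315.5,207.2,33,True), plane(W,275.5,247,33,True),plane(W,355.75,247,33,True))
E
```

```text
[ 450.72742046 -195.91853503   33.        ] [ 427.18558976 -220.56569683   33.        ] [ 474.39155964 -220.52427717   33.        ]
```

drive_tool --deltas '[{"hand": -1,"tx": 0,"ty": 0,"tz": 0.05,"wx": 0,"wy": 0,"wz": 0},{"hand": 1,"tx": 0,"ty": 0,"tz": 0,"wx": 0,"wy": 0,"wz": 0},{"hand": 1,"tx": 0,"ty": 0,"tz": 0,"wx": 0,"wy": 0,"wz": 0},{"hand": 1,"tx": 0,"ty": 0,"tz": 0,"wx": 0,"wy": 0,"wz": 0},{"hand": 1,"tx": 0,"ty": 0,"tz": 0,"wx": 0,"wy": 0,"wz": 0},{"hand": 1,"tx": 0,"ty": 0,"tz": 0,"wx": 0,"wy": 0,"wz": 0},{"hand": 1,"tx": 0,"ty": 0,"tz": 0,"wx": 0,"wy": 0,"wz": 0},{"hand": 1,"tx": 0,"ty": 0,"tz": 0,"wx": 0,"wy": 0,"wz": 0},{"hand": 1,"tx": 0,"ty": 0,"tz": 0,"wx": 0,"wy": 0,"wz": 0},{"hand": 1,"tx": 0,"ty": 0,"tz": 0,"wx": 0,"wy": 0,"wz": 0}]'

```text
time: 2.77
tool_pos: [451.0, -220.8, 49.1]
tcp_rot: [-3.142, -0.0, -0.0]
contact_force: [0.2, 0.0, -0.0]
grip_width: 36.6
```

drive_tool --deltas '[{"hand": 1,"tx": 0,"ty": 0,"tz": 0,"wx": 0,"wy": 0,"wz": 0},{"hand": 1,"tx": 0,"ty": 0,"tz": 0,"wx": 0,"wy": 0,"wz": 0},{"hand": 1,"tx": 0,"ty": 0,"tz": 0,"wx": 0,"wy": 0,"wz": 0},{"hand": 1,"tx": 0,"ty": 0,"tz": 0,"wx": 0,"wy": 0,"wz": 0},{"hand": 1,"tx": 0,"ty": 0,"tz": 0,"wx": 0,"wy": 0,"wz": 0}]'

```text
time: 3.18
tool_pos: [451.0, -220.8, 49.1]
tcp_rot: [3.142, -0.0, 0.0]
contact_force: [-0.7, -0.6, -0.6]
grip_width: 25.8
```

Gripped at 25.8 mm, which matches the 26 mm knob. Lifting.

drive_tool --deltas '[{"hand": 1,"tx": 0,"ty": 0,"tz": -0.2,"wx": 0,"wy": 0,"wz": 0},{"hand": 1,"tx": 0,"ty": 0,"tz": -0.4,"wx": 0,"wy": 0,"wz": 0},{"hand": 1,"tx": 0,"ty": 0,"tz": -0.7,"wx": 0,"wy": 0,"wz": 0},{"hand": 1,"tx": 0,"ty": 0,"tz": -0.7,"wx": 0,"wy": 0,"wz": 0},{"hand": 1,"tx": 0,"ty": 0,"tz": -0.7,"wx": 0,"wy": 0,"wz": 0},{"hand": 1,"tx": 0,"ty": 0,"tz": -0.7,"wx": 0,"wy": 0,"wz": 0},{"hand": 1,"tx": 0,"ty": 0,"tz": -0.7,"wx": 0,"wy": 0,"wz": 0},{"hand": 1,"tx": 0,"ty": 0,"tz": -0.5,"wx": 0,"wy": 0,"wz": 0},{"hand": 1,"tx": 0,"ty": 0,"tz": -0.2,"wx": 0,"wy": 0,"wz": 0},{"hand": 1,"tx": 0,"ty": 0,"tz": 0,"wx": 0,"wy": 0,"wz": 0}]'

```text
time: 4.02
tool_pos: [451.6, -221.2, 243.2]
tcp_rot: [3.139, -0.003, 0.0]
contact_force: [0.7, -0.3, -1.1]
grip_width: 25.3
```

```bash
python3 - <<'E'
from h import *
shot('wrist','w6',(230,200,180,110),4)
E
```

```text
{'time': 4.017, 'tool_pos': [451.615, -221.169, 243.186], 'tcp_rot': [3.139, -0.003, 0.0], 'contact_force': [0.713, -0.279, -1.137], 'grip_width': 25.293}
```

View pics/w6c.png

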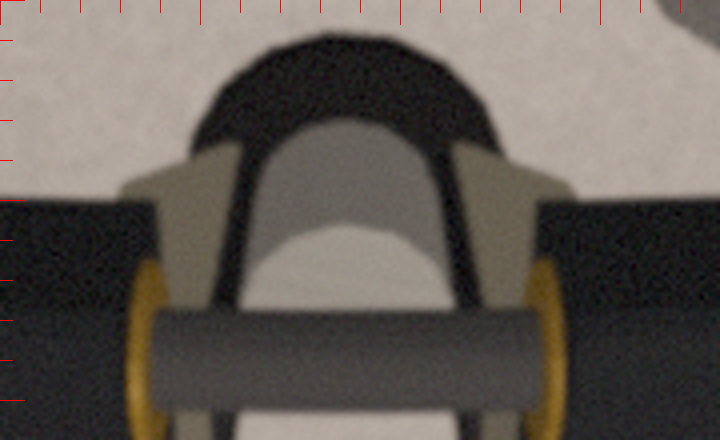

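The plug is held upright, with the collar's back edge at (316,208). I'll move to just short of the neck, so the wrist camera can see it unobstructed.

drive_tool --deltas '[{"hand": 1,"tx": 0.326,"ty": -0.78,"tz": 0,"wx": 0,"wy": 0,"wz": 0},{"hand": 1,"tx": 0.326,"ty": -0.78,"tz": 0,"wx": 0,"wy": 0,"wz": 0},{"hand": 1,"tx": 0.326,"ty": -0.78,"tz": 0,"wx": 0,"wy": 0,"wz": 0},{"hand": 1,"tx": 0.326,"ty": -0.78,"tz": 0,"wx": 0,"wy": 0,"wz": 0},{"hand": 1,"tx": 0.326,"ty": -0.78,"tz": 0,"wx": 0,"wy": 0,"wz": 0},{"hand": 1,"tx": 0.326,"ty": -0.78,"tz": 0,"wx": 0,"wy": 0,"wz": 0},{"hand": 1,"tx": 0.326,"ty": -0.78,"tz": 0,"wx": 0,"wy": 0,"wz": 0},{"hand": 1,"tx": 0.326,"ty": -0.78,"tz": 0,"wx": 0,"wy": 0,"wz": 0},{"hand": 1,"tx": 0.326,"ty": -0.78,"tz": 0,"wx": 0,"wy": 0,"wz": 0},{"hand": 1,"tx": 0,"ty": 0,"tz": 0,"wx": 0,"wy": 0,"wz": 0},{"hand": 1,"tx": 0,"ty": 0,"tz": 0,"wx": 0,"wy": 0,"wz": 0},{"hand": 1,"tx": 0,"ty": 0,"tz": 0,"wx": 0,"wy": 0,"wz": 0}]'

```text
time: 5.07
tool_pos: [567.5, 59.8, 239.3]
tcp_rot: [3.141, 0.003, 0.001]
contact_force: [-1.1, -0.9, -0.6]
grip_width: 25.7
```

```bash
python3 - <<'E'
from h import *
W=shot('wrist','w7',(250,60,140,110),5)
print(proj(W,(569,151.5,157),True))
W6=json.load(open('w6.json')); print(plane(W6,316.2,208.3,227.1,True),plane(W6,277.5,237,227.1,True),plane(W6,355,237,227.1,True))
E
```

```text
{'time': 5.067, 'tool_pos': [567.505, 59.762, 239.333], 'tcp_rot': [3.141, 0.003, 0.001], 'contact_force': [-1.081, -0.874, -0.619], 'grip_width': 25.721}
(np.float64(319.34043388794373), np.float64(91.68650698431227))
[ 451.28390418 -196.35778253  227.1       ] [ 429.17365144 -213.62055645  227.1       ] [ 473.46416829 -213.67468627  227.1       ]
```

View pics/w7.png

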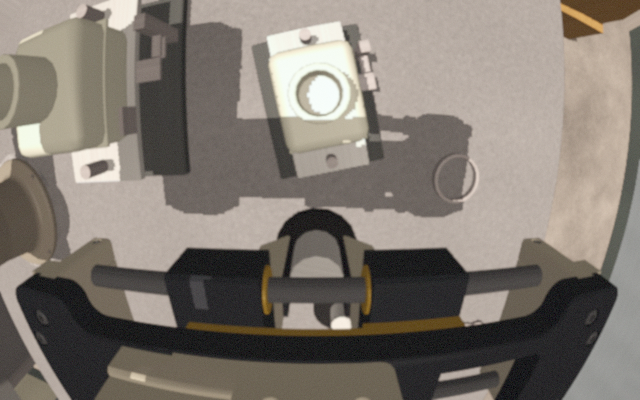

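View pics/w7c.png

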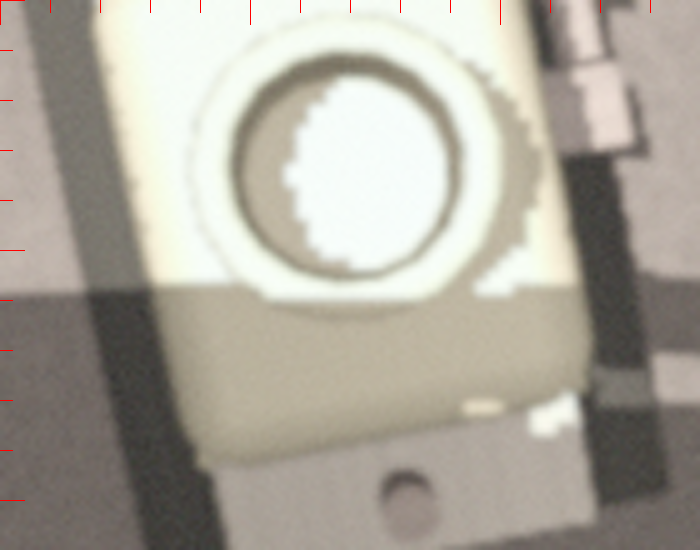

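The bore shows as a circle centred at (319.4, 93.2).

```bash
python3 - <<'E'
from h import *
W=json.load(open('w7.json'))
c=plane(W,319.4,93.2,157,True); print(c, plane(W,250+232/5,93.2,157,True)[0]-plane(W,250+462/5,93.2,157,True)[0])
o,d=ray(W,W['cx'],W['cy'],True); print(o)
# collar edge of held plug
shot('wrist','w8',(250,60,140,110),5); o=get_obs(); print(o['tool_pos'],o['tcp_rot'])
E
sleep 0; python3 -c "
import cv2;from h import crop
im=cv2.imread('pics/w8.png');crop(im,260,200,120,70,6,'pics/w8d.png')"
```

```text
[569.04411713 150.38065543 157.        ] -33.32601655949827
[567.72827554 137.2424934  385.25236613]
{'time': 5.117, 'tool_pos': [567.604, 59.228, 239.79], 'tcp_rot': [3.141, 0.003, -0.001], 'contact_force': [-0.338, -0.33, -1.219], 'grip_width': 25.132}
[567.75842764  58.93424402 240.2392435 ] [ 3.14132149e+00  1.84477390e-03 -1.24417147e-03]
```

View pics/w8d.png

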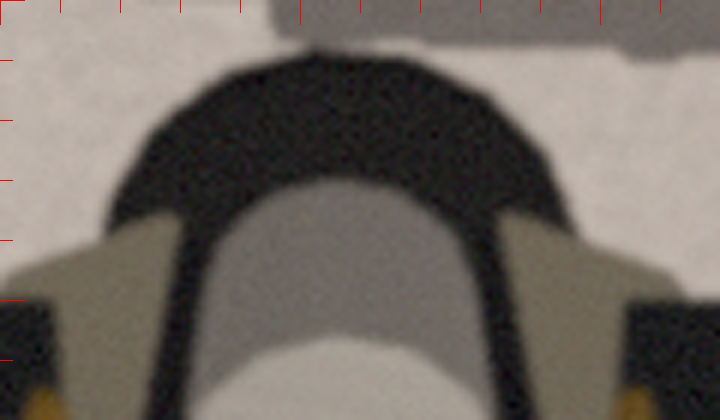

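View pics/w8c.png

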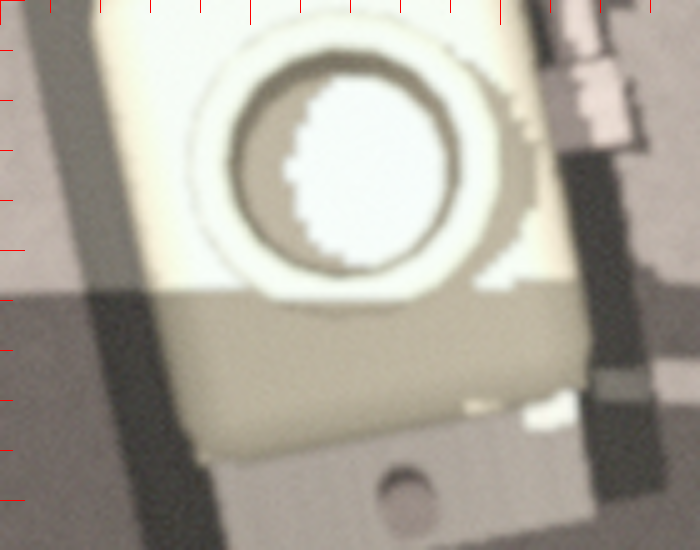

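```bash
python3 - <<'E'
from h import *
W=json.load(open('w8.json'))
zc=239.8-49.1+33
n=plane(W,319.1,92.4,157,True)
t=plane(W,317.2,208.3,zc,True); l=plane(W,277.5,239.2,zc,True); r=plane(W,356.2,239.2,zc,True)
print(n,t,l,r)
# fit circle r=24 : centre x mid, y from top & from chord
h=(r[0]-l[0])/2; print('half chord',h,'cy from chord',l[1]-np.sqrt(max(0,24**2-h**2)), 'cy top',t[1]-24)
E
```

```text
[569.10646782 150.45393658 157.        ] [567.74046152  84.04106505 223.7       ] [544.98223226  65.36324168 223.7       ] [590.10353853  65.39271993 223.7       ]
half chord 22.560653135598216 cy from chord 57.176854807236495 cy top 60.04106504785344
```

Plug axis relative to TCP is about (0, 0), so the neck is about (+1.5, +91) mm away. I'll move over it and lower until the foot is about 8 mm above the rim.

drive_tool --deltas '[{"hand": 1,"tx": 0.01,"ty": -0.57,"tz": 0,"wx": 0,"wy": 0,"wz": 0},{"hand": 1,"tx": 0.01,"ty": -0.57,"tz": 0,"wx": 0,"wy": 0,"wz": 0},{"hand": 1,"tx": 0.01,"ty": -0.57,"tz": 0,"wx": 0,"wy": 0,"wz": 0},{"hand": 1,"tx": 0.01,"ty": -0.57,"tz": 0,"wx": 0,"wy": 0,"wz": 0},{"hand": 1,"tx": 0,"ty": 0,"tz": 0.3,"wx": 0,"wy": 0,"wz": 0},{"hand": 1,"tx": 0,"ty": 0,"tz": 0.3,"wx": 0,"wy": 0,"wz": 0},{"hand": 1,"tx": 0,"ty": 0,"tz": 0,"wx": 0,"wy": 0,"wz": 0},{"hand": 1,"tx": 0,"ty": 0,"tz": 0,"wx": 0,"wy": 0,"wz": 0},{"hand": 1,"tx": 0,"ty": 0,"tz": 0,"wx": 0,"wy": 0,"wz": 0},{"hand": 1,"tx": 0,"ty": 0,"tz": 0,"wx": 0,"wy": 0,"wz": 0},{"hand": 1,"tx": 0,"ty": 0,"tz": 0,"wx": 0,"wy": 0,"wz": 0},{"hand": 1,"tx": 0,"ty": 0,"tz": 0,"wx": 0,"wy": 0,"wz": 0}]'

```text
time: 6.17
tool_pos: [570.2, 150.9, 217.8]
tcp_rot: [-3.141, -0.001, -0.001]
contact_force: [-0.5, -1.0, -0.8]
grip_width: 25.0
```

```bash
python3 - <<'E'
from h import *
shot('wrist','w9',(260,180,120,90),6)
shot('side','s9',(260,90,100,100),6)
shot('scene','c9',(330,160,80,90),6)
E
```

```text
{'time': 6.167, 'tool_pos': [570.233, 150.947, 217.752], 'tcp_rot': [-3.141, -0.001, -0.001], 'contact_force': [-0.49, -1.029, -0.814], 'grip_width': 25.037}
{'time': 6.217, 'tool_pos': [570.164, 151.039, 217.591], 'tcp_rot': [-3.141, -0.001, -0.0], 'contact_force': [-0.513, 0.219, -1.849], 'grip_width': 25.498}
{'time': 6.267, 'tool_pos': [570.091, 151.116, 217.479], 'tcp_rot': [-3.142, -0.001, -0.0], 'contact_force': [0.21, 0.167, -1.641], 'grip_width': 25.398}
```

View pics/w9c.png

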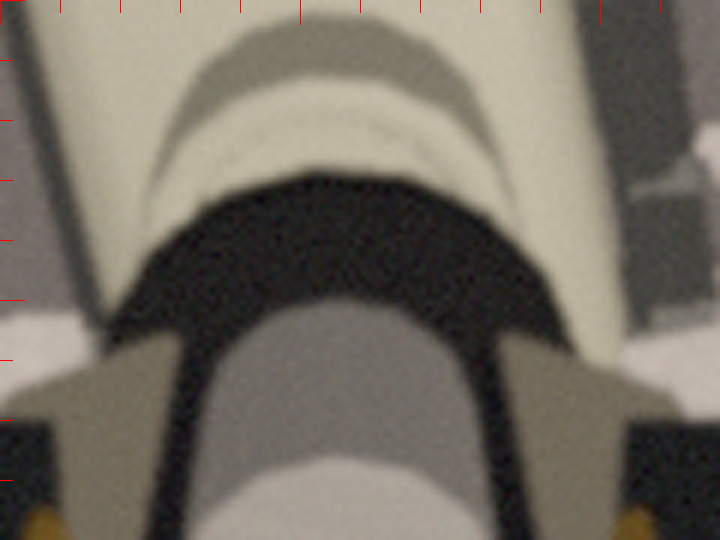

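View pics/s9c.png

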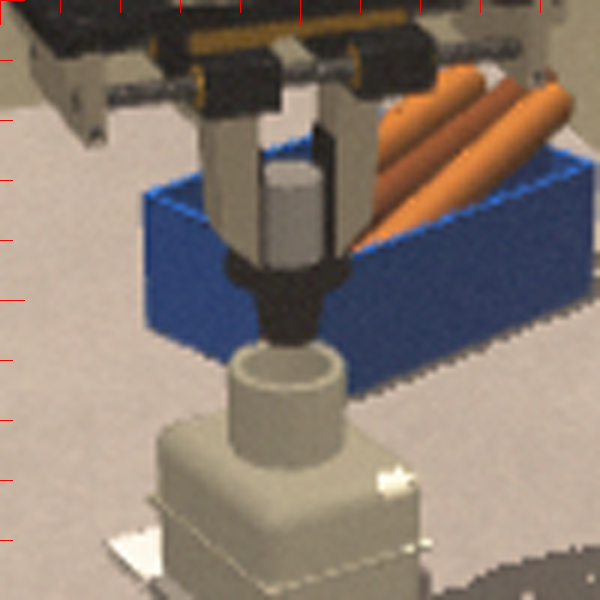

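View pics/c9c.png

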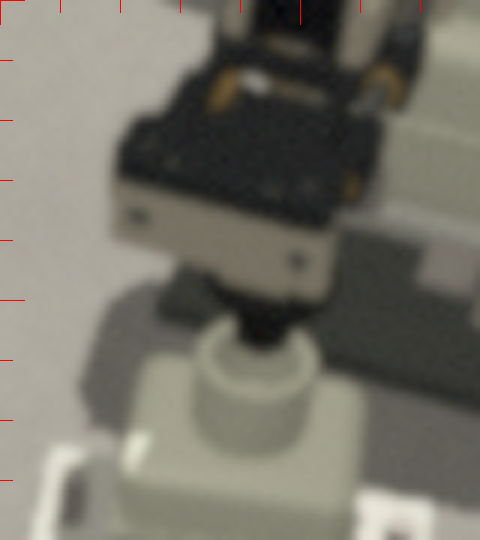

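Side view: plug foot at (308,146), directly above the bore at (308,151). The wrist crop shows the rim's back edge at row 192.5. I'll check the offsets now.

```bash
python3 - <<'E'
from h import *
W=json.load(open('w9.json')); P=lambda a,b,z: plane(W,260+a/6,180+b/6,z,True)
print('rim back',P(335,75,157),P(157,180,157),P(507,180,157))
zc=217.7-49.1+33
print('collar top',P(343,170,zc),P(110,320,zc),P(570,330,zc))
D=json.load(open('s9.json'));S=json.load(open('c9.json'))
# side: foot axis vs neck axis lateral; project candidate points
for nm,M,ox,oy,k in(('side',D,260,90,6),('scene',S,330,160,6)):
  for p in ((569.1,150.5,157),(570.1,151,168.6),(570.1,151,235)):
    u,v=proj(M,p); print(nm,p,((u-ox)*k,(v-oy)*k))
E
```

```text
rim back [569.62407888 172.78139826 157.        ] [548.69454577 160.04581269 157.        ] [589.81569432 160.01965826 157.        ]
collar top [570.40358919 175.75240606 201.6       ] [548.31989457 160.78584085 201.6       ] [591.98782176 159.71881327 201.6       ]
side (569.1, 150.5, 157) (np.float64(287.6600802425095), np.float64(357.50968330758167))
side (570.1, 151, 168.6) (np.float64(289.55214902681143), np.float64(329.09378616667453))
side (570.1, 151, 235) (np.float64(288.80418094743607), np.float64(165.70856732887313))
scene (569.1, 150.5, 157) (np.float64(252.15241638154976), np.float64(349.3223314409265))
scene (570.1, 151, 168.6) (np.float64(255.93020474358866), np.float64(328.89348034211514))
scene (570.1, 151, 235) (np.float64(275.9764803251569), np.float64(193.08716269038683))
```

```bash
python3 - <<'E'
from h import *
D=json.load(open('s9.json'));S=json.load(open('c9.json'))
A=[];b=[]
for M,du in((D,3.5),(S,4.5)):
  u0=np.array(proj(M,(569,150.5,157)))*6; f=lambda p:proj(M,p)[0]*6-u0[0]
  A.append([f((570,150.5,168)) - f((569,150.5,168)), f((569,151.5,168))-f((569,150.5,168))]); b.append(du-f((569,150.5,168)))
print(A,b,np.linalg.solve(A,b))
E
```

```text
[[np.float64(2.4711448089169608), np.float64(-0.8828779091059005)], [np.float64(-0.7935509292701681), np.float64(2.5312765457210844)]] [np.float64(3.631238577613658), np.float64(1.3671284986303363)] [1.87210323 1.12699569]
```

The wrist and fixed cameras agree that the plug is about 1–2 mm too far in +x and +y. I'll correct by (-1.2, -1.2) mm and lower it into the neck, watching the force.

drive_tool --deltas '[{"hand": 1,"tx": -0.03,"ty": 0.03,"tz": 0,"wx": 0,"wy": 0,"wz": 0},{"hand": 1,"tx": 0,"ty": 0,"tz": 0.15,"wx": 0,"wy": 0,"wz": 0},{"hand": 1,"tx": 0,"ty": 0,"tz": 0.15,"wx": 0,"wy": 0,"wz": 0},{"hand": 1,"tx": 0,"ty": 0,"tz": 0.15,"wx": 0,"wy": 0,"wz": 0},{"hand": 1,"tx": 0,"ty": 0,"tz": 0.1,"wx": 0,"wy": 0,"wz": 0},{"hand": 1,"tx": 0,"ty": 0,"tz": 0.1,"wx": 0,"wy": 0,"wz": 0},{"hand": 1,"tx": 0,"ty": 0,"tz": 0,"wx": 0,"wy": 0,"wz": 0},{"hand": 1,"tx": 0,"ty": 0,"tz": 0,"wx": 0,"wy": 0,"wz": 0},{"hand": 1,"tx": 0,"ty": 0,"tz": 0,"wx": 0,"wy": 0,"wz": 0}]'

```text
time: 7.07
tool_pos: [568.9, 150.1, 191.3]
tcp_rot: [-3.142, -0.0, 0.0]
contact_force: [-0.2, -1.0, -1.7]
grip_width: 25.3
```

```bash
python3 - <<'E'
from h import *
shot('wrist','w10',(260,180,120,90),6)
shot('side','s10',(260,90,100,100),6)
E
```

```text
{'time': 7.067, 'tool_pos': [568.946, 150.064, 191.303], 'tcp_rot': [-3.142, -0.0, 0.0], 'contact_force': [-0.203, -1.042, -1.678], 'grip_width': 25.254}
{'time': 7.117, 'tool_pos': [568.965, 150.065, 191.402], 'tcp_rot': [-3.142, -0.001, 0.0], 'contact_force': [0.359, 0.152, -0.994], 'grip_width': 25.407}
```

View pics/w10c.png

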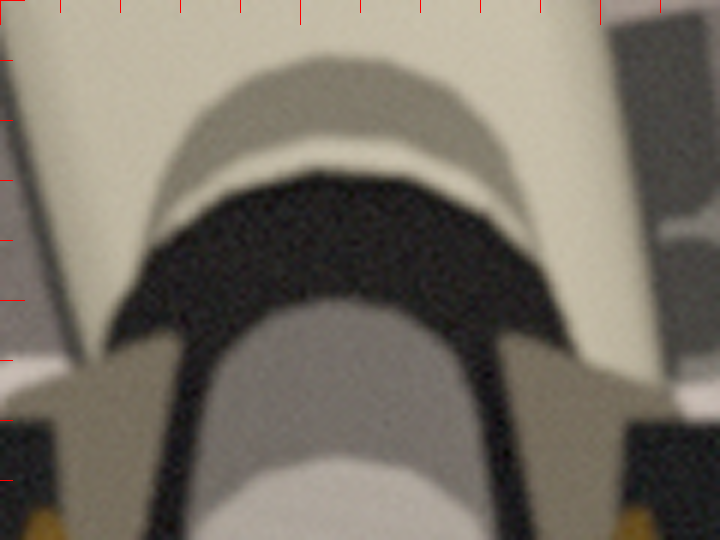

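View pics/s10c.png

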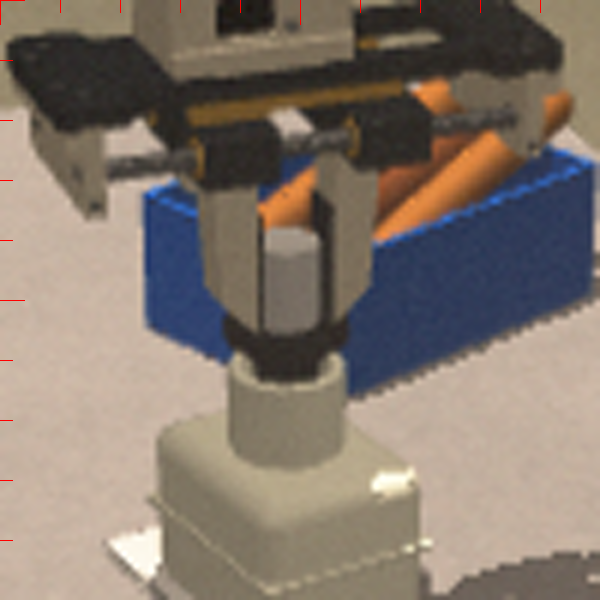

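The taper is inside the neck, and in the side view the collar (225–348) is centred on the neck (228–345). Carrying on down to seat it.

drive_tool --deltas '[{"hand": 1,"tx": 0,"ty": 0,"tz": 0.08,"wx": 0,"wy": 0,"wz": 0},{"hand": 1,"tx": 0,"ty": 0,"tz": 0.08,"wx": 0,"wy": 0,"wz": 0},{"hand": 1,"tx": 0,"ty": 0,"tz": 0.06,"wx": 0,"wy": 0,"wz": 0},{"hand": 1,"tx": 0,"ty": 0,"tz": 0.05,"wx": 0,"wy": 0,"wz": 0},{"hand": 1,"tx": 0,"ty": 0,"tz": 0,"wx": 0,"wy": 0,"wz": 0},{"hand": 1,"tx": 0,"ty": 0,"tz": 0,"wx": 0,"wy": 0,"wz": 0},{"hand": 1,"tx": 0,"ty": 0,"tz": 0,"wx": 0,"wy": 0,"wz": 0}]'

```text
time: 7.75
tool_pos: [568.8, 150.0, 180.3]
tcp_rot: [3.142, -0.0, -0.0]
contact_force: [0.8, -0.2, -0.1]
grip_width: 25.6
```

drive_tool --deltas '[{"hand": 1,"tx": 0,"ty": 0,"tz": 0.025,"wx": 0,"wy": 0,"wz": 0},{"hand": 1,"tx": 0,"ty": 0,"tz": 0.025,"wx": 0,"wy": 0,"wz": 0},{"hand": 1,"tx": 0,"ty": 0,"tz": 0.025,"wx": 0,"wy": 0,"wz": 0},{"hand": 1,"tx": 0,"ty": 0,"tz": 0,"wx": 0,"wy": 0,"wz": 0},{"hand": 1,"tx": 0,"ty": 0,"tz": 0,"wx": 0,"wy": 0,"wz": 0},{"hand": 1,"tx": 0,"ty": 0,"tz": 0,"wx": 0,"wy": 0,"wz": 0}]'

```text
time: 8.25
tool_pos: [568.9, 150.0, 177.9]
tcp_rot: [-3.142, -0.001, 0.0]
contact_force: [-1.3, 0.1, 5.3]
grip_width: 25.2
```

drive_tool --deltas '[{"hand": 1,"tx": 0,"ty": 0,"tz": 0.025,"wx": 0,"wy": 0,"wz": 0},{"hand": 1,"tx": 0,"ty": 0,"tz": 0.025,"wx": 0,"wy": 0,"wz": 0},{"hand": 1,"tx": 0,"ty": 0,"tz": 0.025,"wx": 0,"wy": 0,"wz": 0},{"hand": 1,"tx": 0,"ty": 0,"tz": 0.025,"wx": 0,"wy": 0,"wz": 0},{"hand": 1,"tx": 0,"ty": 0,"tz": 0,"wx": 0,"wy": 0,"wz": 0},{"hand": 1,"tx": 0,"ty": 0,"tz": 0,"wx": 0,"wy": 0,"wz": 0},{"hand": 1,"tx": 0,"ty": 0,"tz": 0,"wx": 0,"wy": 0,"wz": 0},{"hand": 1,"tx": 0,"ty": 0,"tz": 0,"wx": 0,"wy": 0,"wz": 0}]'

```text
time: 8.92
tool_pos: [568.9, 150.1, 174.5]
tcp_rot: [-3.141, -0.001, 0.0]
contact_force: [-3.5, -0.6, 8.9]
grip_width: 25.4
```

```bash
python3 - <<'E'
from h import *
shot('wrist','w11',(260,180,120,90),6)
shot('side','s11',(250,90,120,100),6)
shot('scene','c11',(320,180,100,115),5)
E
```

```text
{'time': 8.917, 'tool_pos': [568.92, 150.067, 174.469], 'tcp_rot': [-3.141, -0.001, 0.0], 'contact_force': [-3.456, -0.637, 8.907], 'grip_width': 25.445}
{'time': 8.967, 'tool_pos': [568.922, 150.045, 174.454], 'tcp_rot': [-3.141, -0.001, 0.0], 'contact_force': [-2.191, -1.632, 8.82], 'grip_width': 25.566}
{'time': 9.017, 'tool_pos': [568.92, 150.042, 174.448], 'tcp_rot': [-3.142, -0.001, 0.0], 'contact_force': [-3.477, -0.265, 8.478], 'grip_width': 25.153}
```

View pics/s11c.png

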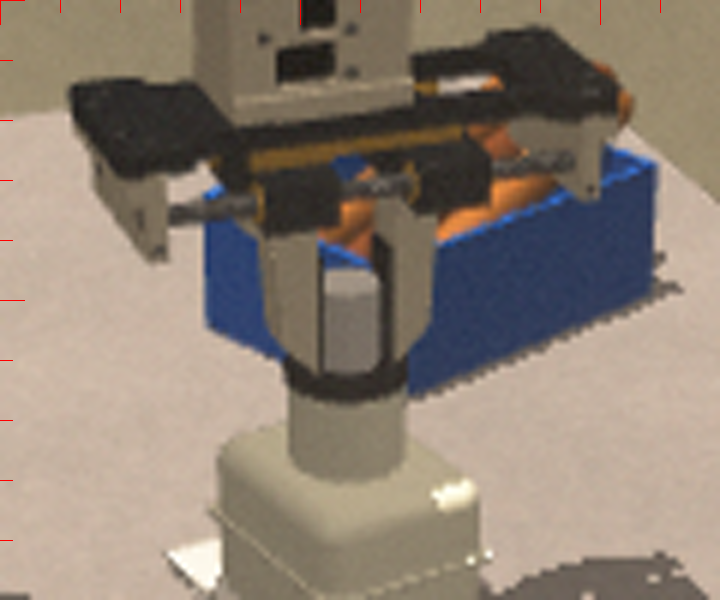

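View pics/c11c.png

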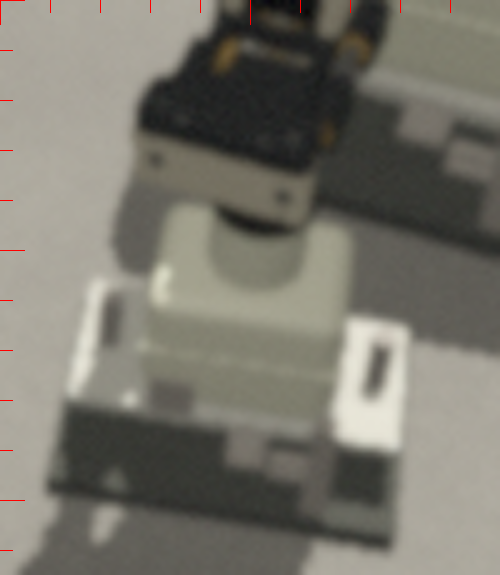

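View pics/w11c.png

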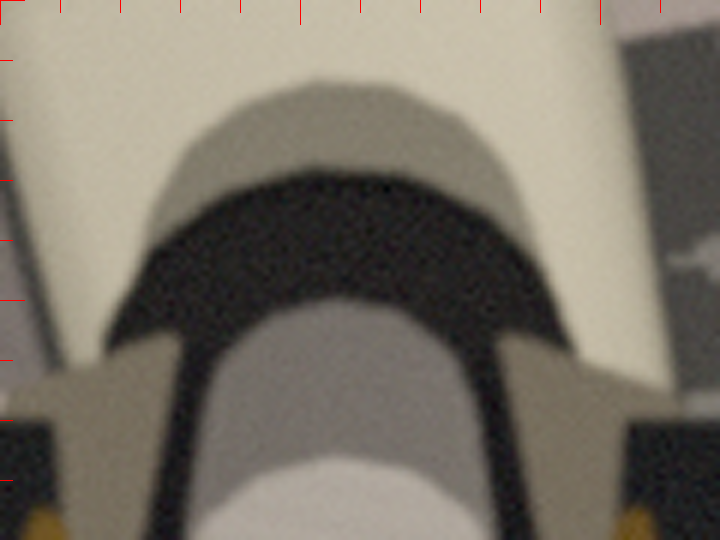

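The plug is seated: no gap in the side view, and the collar is on the rim at 5.6 mm of travel. The reading of about 8.7 N plus about 1 N plug weight matches 4 N + 1000 N/m × 5.6 mm. There is about -3 N sideways in x, so I'll ease -0.6 mm in x and press 2.4 mm further.

drive_tool --deltas '[{"hand": 1,"tx": -0.015,"ty": 0,"tz": 0.02,"wx": 0,"wy": 0,"wz": 0},{"hand": 1,"tx": 0,"ty": 0,"tz": 0.02,"wx": 0,"wy": 0,"wz": 0},{"hand": 1,"tx": 0,"ty": 0,"tz": 0.02,"wx": 0,"wy": 0,"wz": 0},{"hand": 1,"tx": 0,"ty": 0,"tz": 0,"wx": 0,"wy": 0,"wz": 0},{"hand": 1,"tx": 0,"ty": 0,"tz": 0,"wx": 0,"wy": 0,"wz": 0},{"hand": 1,"tx": 0,"ty": 0,"tz": 0,"wx": 0,"wy": 0,"wz": 0},{"hand": 1,"tx": 0,"ty": 0,"tz": 0,"wx": 0,"wy": 0,"wz": 0},{"hand": 1,"tx": 0,"ty": 0,"tz": 0,"wx": 0,"wy": 0,"wz": 0},{"hand": 1,"tx": 0,"ty": 0,"tz": 0,"wx": 0,"wy": 0,"wz": 0},{"hand": 1,"tx": 0,"ty": 0,"tz": 0,"wx": 0,"wy": 0,"wz": 0}]'

```text
time: 9.9
tool_pos: [568.9, 150.1, 172.6]
tcp_rot: [-3.141, -0.003, 0.0]
contact_force: [-2.0, -0.7, 10.4]
grip_width: 25.4
```

```bash
python3 - <<'E'
from h import *
for i in range(6):
    o=get_obs(); print(np.round(o['tool_pos'],2),np.round(o['contact_force'],2),np.round(o['moment'],2),o['grip_width']); capture('scene')
E
```

```text
[568.89 150.07 172.59] [-1.98 -0.69 10.38] [-0.12  0.45  0.02] 25.353021097044444
[568.9  150.07 172.61] [-2.27 -0.76 10.62] [-0.14  0.46 -0.02] 25.492105818024744
[568.89 150.04 172.6 ] [-0.93 -0.38 10.38] [-0.06  0.46  0.  ] 25.360084910439895
[568.91 150.03 172.62] [-2.32 -0.81 10.71] [-0.1   0.49  0.04] 25.200100823620538
[568.91 150.05 172.59] [-0.97 -1.27  9.73] [-0.04  0.41  0.01] 25.04413664453072
[568.91 150.06 172.61] [-2.18 -0.7  10.02] [-0.09  0.45 -0.01] 25.082002021245547
```

Steady at about 11.3 N on the bottle and 7.4 mm of travel, with the side force falling. I'll add 0.5 mm and hold for over two seconds.

drive_tool --deltas '[{"hand": 1,"tx": 0,"ty": 0,"tz": 0.012,"wx": 0,"wy": 0,"wz": 0},{"hand": 1,"tx": 0,"ty": 0,"tz": 0,"wx": 0,"wy": 0,"wz": 0},{"hand": 1,"tx": 0,"ty": 0,"tz": 0,"wx": 0,"wy": 0,"wz": 0},{"hand": 1,"tx": 0,"ty": 0,"tz": 0,"wx": 0,"wy": 0,"wz": 0},{"hand": 1,"tx": 0,"ty": 0,"tz": 0,"wx": 0,"wy": 0,"wz": 0},{"hand": 1,"tx": 0,"ty": 0,"tz": 0,"wx": 0,"wy": 0,"wz": 0},{"hand": 1,"tx": 0,"ty": 0,"tz": 0,"wx": 0,"wy": 0,"wz": 0},{"hand": 1,"tx": 0,"ty": 0,"tz": 0,"wx": 0,"wy": 0,"wz": 0},{"hand": 1,"tx": 0,"ty": 0,"tz": 0,"wx": 0,"wy": 0,"wz": 0},{"hand": 1,"tx": 0,"ty": 0,"tz": 0,"wx": 0,"wy": 0,"wz": 0},{"hand": 1,"tx": 0,"ty": 0,"tz": 0,"wx": 0,"wy": 0,"wz": 0},{"hand": 1,"tx": 0,"ty": 0,"tz": 0,"wx": 0,"wy": 0,"wz": 0},{"hand": 1,"tx": 0,"ty": 0,"tz": 0,"wx": 0,"wy": 0,"wz": 0},{"hand": 1,"tx": 0,"ty": 0,"tz": 0,"wx": 0,"wy": 0,"wz": 0},{"hand": 1,"tx": 0,"ty": 0,"tz": 0,"wx": 0,"wy": 0,"wz": 0},{"hand": 1,"tx": 0,"ty": 0,"tz": 0,"wx": 0,"wy": 0,"wz": 0}]'

```text
time: 11.53
tool_pos: [568.9, 150.0, 172.2]
tcp_rot: [-3.141, -0.003, 0.0]
contact_force: [-1.8, -0.7, 10.6]
grip_width: 25.3
```

drive_tool --deltas '[{"hand": 1,"tx": 0,"ty": 0,"tz": 0,"wx": 0,"wy": 0,"wz": 0},{"hand": 1,"tx": 0,"ty": 0,"tz": 0,"wx": 0,"wy": 0,"wz": 0},{"hand": 1,"tx": 0,"ty": 0,"tz": 0,"wx": 0,"wy": 0,"wz": 0},{"hand": 1,"tx": 0,"ty": 0,"tz": 0,"wx": 0,"wy": 0,"wz": 0},{"hand": 1,"tx": 0,"ty": 0,"tz": 0,"wx": 0,"wy": 0,"wz": 0},{"hand": 1,"tx": 0,"ty": 0,"tz": 0,"wx": 0,"wy": 0,"wz": 0},{"hand": 1,"tx": 0,"ty": 0,"tz": 0,"wx": 0,"wy": 0,"wz": 0},{"hand": 1,"tx": 0,"ty": 0,"tz": 0,"wx": 0,"wy": 0,"wz": 0},{"hand": 1,"tx": 0,"ty": 0,"tz": 0,"wx": 0,"wy": 0,"wz": 0},{"hand": 1,"tx": 0,"ty": 0,"tz": 0,"wx": 0,"wy": 0,"wz": 0},{"hand": 1,"tx": 0,"ty": 0,"tz": 0,"wx": 0,"wy": 0,"wz": 0},{"hand": 1,"tx": 0,"ty": 0,"tz": 0,"wx": 0,"wy": 0,"wz": 0},{"hand": 1,"tx": 0,"ty": 0,"tz": 0,"wx": 0,"wy": 0,"wz": 0},{"hand": 1,"tx": 0,"ty": 0,"tz": 0,"wx": 0,"wy": 0,"wz": 0},{"hand": 1,"tx": 0,"ty": 0,"tz": 0,"wx": 0,"wy": 0,"wz": 0},{"hand": 1,"tx": 0,"ty": 0,"tz": 0,"wx": 0,"wy": 0,"wz": 0}]'

```text
time: 12.87
tool_pos: [568.9, 150.0, 172.2]
tcp_rot: [-3.141, -0.003, 0.0]
contact_force: [-2.7, -1.4, 11.2]
grip_width: 25.6
```

```bash
python3 - <<'E'
from h import *
F=[]
for i in range(6):
    o=get_obs(); F.append(np.r_[o['tool_pos'],o['contact_force']]); capture('scene')
print(np.mean(F,0).round(2),np.std(F,0).round(2))
shot('side','s12',(250,90,120,100),6); shot('wrist','w12',(330,160,110,100),6)
crop(cv2.imread('pics/s12.png'),270,170,90,60,8,'pics/s12d.png')
E
```

```text
[568.9  150.04 172.18  -2.12  -0.58  10.73] [0.01 0.01 0.01 0.52 0.44 0.71]
{'time': 13.167, 'tool_pos': [568.897, 150.063, 172.193], 'tcp_rot': [-3.141, -0.003, 0.0], 'contact_force': [-2.344, -0.602, 11.306], 'grip_width': 25.202}
{'time': 13.217, 'tool_pos': [568.911, 150.072, 172.19], 'tcp_rot': [-3.141, -0.003, 0.0], 'contact_force': [-1.346, 0.151, 10.932], 'grip_width': 25.5}
```

View pics/s12c.png

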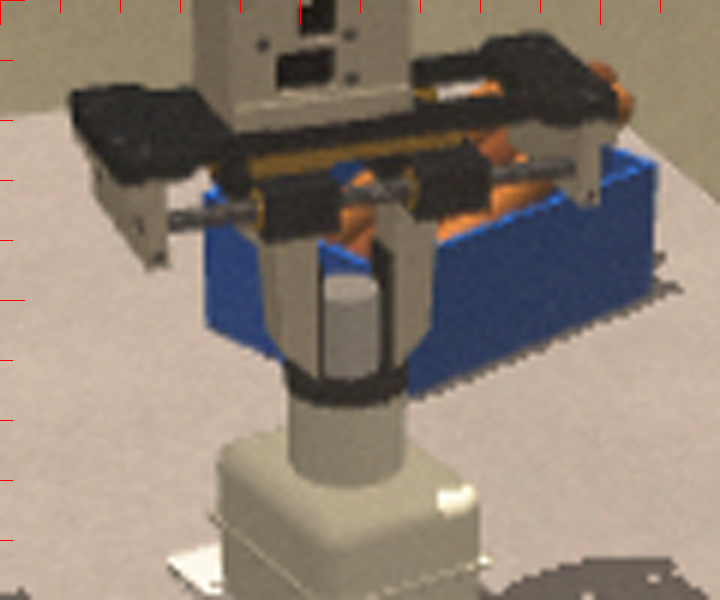

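View pics/w12.png

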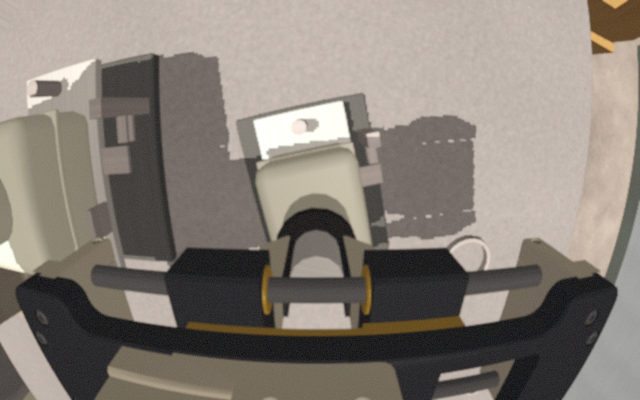

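Side view: collar flat on the rim at (308,155), plug upright. One last look at the pointer and gauge in the scene view.

```bash
python3 - <<'E'
from h import *
shot('scene','c13',(350,240,50,50),12)
E
```

```text
{'time': 13.267, 'tool_pos': [568.879, 150.046, 172.161], 'tcp_rot': [-3.141, -0.003, 0.0], 'contact_force': [-1.427, -0.07, 10.994], 'grip_width': 25.606}
```

View pics/c13c.png

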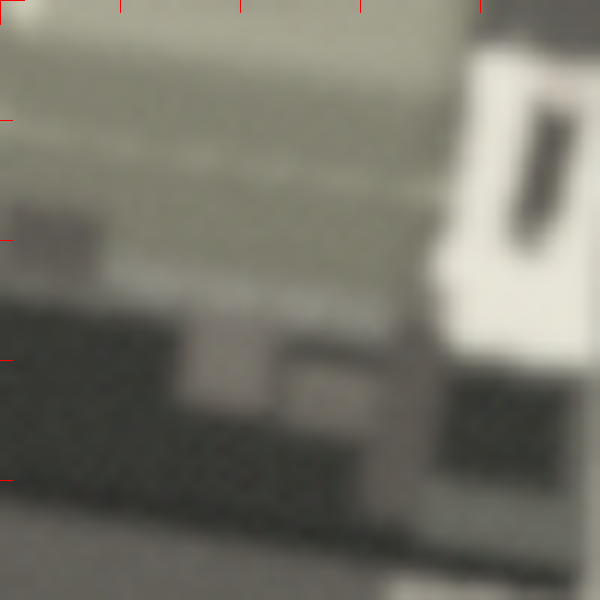

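View pics/c13.png

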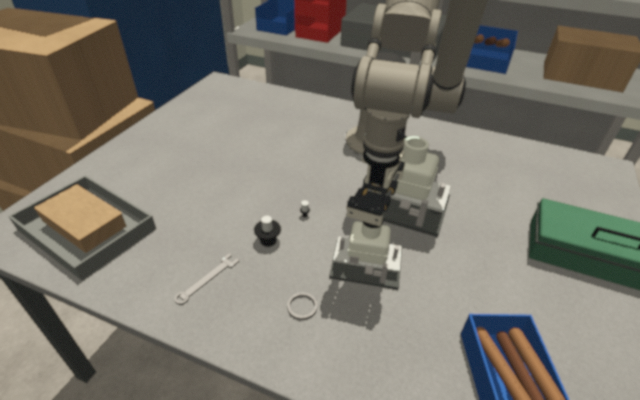

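The pointer and prongs, at about (372,271), are too coarse in this view to read millimetres. The other objects are where they started: large plug (267,231), small plug (305,209), ring (302,306), spanner (207,279). Force and travel agree, so I'm handing it in while still pressing.

```bash
python3 - <<'E'
from plant import *
close_job(); o=get_obs(); print(o['time'],o['tool_pos'],o['contact_force'])
E
```

```text
the job is handed in; nothing more can be done
the job is handed in; nothing more can be done
```

The middle-sized plug is seated upright in the neck of the smaller white bottle, and I handed the job in at 13.3 s with the arm still gripping and pressing it. I identified it by its measured 48 mm collar and 26 mm knob, and the bottle by its neck's 46 mm outside diameter.

**Last checks:**
- **Push:** the force reading averaged about 10.9 N. Adding roughly 1 N for the plug's weight gives about 12 N on the bottle.
- **Cradle travel:** about 8 mm, worked out from the tool height of 172.2 mm against about 180.1 mm when the collar first touched. That agrees with the spring figures for 12 N.
- **Hold:** tool height stayed within 0.1 mm for more than two seconds at that push.
- **Seating:** the side view shows the collar flat on the rim and the plug upright. The tool tilt is 0.003 rad.
- **Other objects:** the large plug, small plug, ring and spanner look unmoved in the scene view.

**Not fully confirmed:** the scene picture was too coarse to read the pointer between the two prongs directly, so its position rests on the force and height readings. A side force of about 2 N in −x remained on the tool after a small correction.

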